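Clear the way, unlatch the solvent carrier and hold its gate open

TASK

Lift the orange vial rack off the pile that stands in front of the solvent carrier's gate and set it down gently on the blue mat, leaving the grey rack and the bottles where they are. Then squeeze the red keeper on the latch post all the way back (it stays back), and after that squeeze the yellow trigger of the gate fully against its black grip. Keeping hold of that grip, swing the gate out past its detent until it stands wide open, nearly square to the carrier's front, and finish while still holding it there, because it swings back by itself and a colleague needs both hands for the bottles.

Things in the scene. Friction and masses are not known exactly. Their poses are not given: they have to be found in the camera images.
- carrier: fixed bottle carrier: white sump 240 deep x 330 wide x 55 mm high, steel posts and rails to 165 mm, clear framed front gate. Origin: middle of its front (plane of the shut gate) at bench level; x into the carrier, y to the hinge side, z up. Gate: y -138 to 134, z 58 to 165, 12 mm thick, swings to -x. Detent bracket under the gate: 52 mm out in front, y 88 to 135, z 34 to 55 mm
- keeper (a joint): travel (m) of the red keeper on the latch post, a hook before the gate's lug: 0 locks, free from 0.008, 0.012 all the way back. Its red paddle (8 mm thick, 26 wide, z 186 to 230 mm) is squeezed along the carrier's -y towards a like fixed aluminium plate at y -171 to -179 mm; outer faces 50 mm apart at 0, 38 mm at 0.012. Friction of 4 N: it stays where it is left
- keeper_pinch (a point): midpoint between the outer faces of the fully squeezed keeper and its fixed plate: carrier x 0, y -160 mm, z 210 mm (20 mm below their tops). Fingers close along the carrier's y; at the start the red paddle's outer face is 31 mm to +y of this point, the fixed plate's 19 mm to -y
- trigger (a joint): travel (m) of the yellow trigger on the gate's top rail, which draws the bolt: 0 latched, free from 0.008, 0.012 fully squeezed. Moves along the gate towards the hinge, against the fixed black grip; a spring (5 N, 9 N at the end) returns it when let go. Both are paddles 8 mm thick, 26 wide, free from z 170 to 230 mm; outer faces 50 mm apart at 0, 38 mm squeezed
- grip_pinch (a point): midpoint between the outer faces of the fully squeezed trigger and the black grip, 184 mm from the hinge axis, z 210 mm (20 mm below their tops); turns with the gate, its y runs along the gate to the hinge (the line of squeezing). At rest the trigger's outer face is 31 mm to -y of this point, the grip's 19 mm to +y
- gate: the gate: steel frame with clear panel, 272 wide x 107 high x 12 mm, lower edge 58 mm above the bench, with the fixed black grip (8 x 26 mm, z 170 to 230 mm, centre 169 mm from the hinge axis) and the yellow trigger on its top rail. Origin: on the hinge axis at bench level; its y runs from the free end to the hinge, x at right angles to the gate, into the carrier when shut
- gate_angle (a joint): angle (rad) of the gate: 0 shut, grows as it swings out towards the robot (clockwise seen from above), stop at 1.55. A damped hinge spring shuts it: 0.08 N m at 0, 0.37 N m when wide. A sprung detent from 0.66 to 1.04 adds up to about 0.6 N m (3 to 4 N at the grip); let go beyond it, the gate falls back onto it, to about 1.0
- gate_hinge (a point): point on the upright hinge axis of the gate, at carrier x 0, y +140 mm, z 210 mm
- rack_top: orange stackable vial rack, 60 (x) x 92 (y) x 44 mm high, about 140 g, empty; origin at the centre of its underside, z up. Its foot (5 mm high) stands 4 mm deep inside the rim of the grey rack with 2 mm of play all round: lift it straight up. It stands in the way of the gate
- rack_low: grey rack of the same size that stands on the bench below the orange one, 10 cm or more in front of the gate; origin at the centre of its underside. Too low to meet the gate; stays where it is
- mat: fixed blue mat, 160 (x) x 200 (y) x 3 mm, on the bench to the left or right; origin at the centre of its underside
- bottle_a: brown 500 ml bottle with blue cap, diameter 86 mm, 175 mm high, standing in the carrier; origin at the centre of its underside. Leave alone
- bottle_b: brown 500 ml bottle with orange cap, the same size, standing in the carrier. Leave alone
- flask: clear bottle with orange cap, diameter 70 mm, 130 mm high, on the bench on the side away from the mat; origin at the centre of its underside. Leave alone
Mind the look-alikes: they are no part of the job. Of the things shaped like the rack_top, the orange one is meant.

How it is judged:
On the way, in this order (a step that is already met when the one before it is completed fails the run):
1. the orange rack stands on the blue mat, let go (x of rack_top in the frame of mat between -0.055 and 0.055 m and y of rack_top in the frame of mat between -0.07 and 0.07 m and height (world z) of rack_top below 0.008 m and angle between rack_top's own z axis and vertical below 0.1 rad and linear speed of rack_top below 0.03 m/s and contact force between the fingers and rack_top below 0.1 N), for 0.2 s.
2. the red keeper is squeezed back while the gate is shut (value of joint keeper above 0.0095 m and value of joint gate_angle below 0.08 rad), for 0.1 s.
3. the yellow trigger is squeezed against its grip while the gate is still shut (value of joint trigger above 0.0095 m and value of joint gate_angle below 0.08 rad), for 0.1 s.
4. the gate has passed its detent, held by its grip (value of joint gate_angle above 1.08 rad and contact force between the fingers and gate above 1 N), for 0.1 s.
At the end, for the whole second after the job is handed in: The gate stands at 1.3 rad (75 degrees) or more and still, held by the fingers on its black grip; the keeper is back; the orange rack stands upright on the mat, its centre within 55 mm (x) and 70 mm (y) of the mat's centre (value of joint gate_angle above 1.3 rad and velocity of joint gate_angle between -0.15 and 0.15 rad/s and contact force between the fingers and gate above 1 N and value of joint keeper above 0.0085 m and x of rack_top in the frame of mat between -0.055 and 0.055 m and y of rack_top in the frame of mat between -0.07 and 0.07 m and height (world z) of rack_top below 0.008 m and angle between rack_top's own z axis and vertical below 0.1 rad); the arm keeps its last pose, push and grip.
It fails at once if the grey rack is shifted or tipped (distance of rack_low from where it was at the start of the episode above 0.025 m or angle between rack_low's own z axis and vertical above 0.3 rad).
It fails at once if a bottle in the carrier is shifted or tipped (distance of any of bottle_a, bottle_b from where it was at the start of the episode above 0.03 m or angle between any of bottle_a, bottle_b's own z axis and vertical above 0.3 rad).
It fails at once if the clear bottle on the bench is shifted or tipped (distance of flask from where it was at the start of the episode above 0.03 m or angle between flask's own z axis and vertical above 0.3 rad).
It fails at once if the orange rack is dropped (contact force between the fingers and rack_top below 0.05 N and contact force between rack_top and anything else below 0.05 N and linear speed of rack_top above 0.45 m/s).
It also fails if it takes over 54 s, if anything falls off the work surface, if the arm or the gripper's body presses on something with over 40 N, if the wrist force passes 120 N, or if a joint passes its speed limit or range.

ROBOT

A 6-joint arm with a two-finger parallel gripper is mounted at the origin on the work surface. World frame = base frame: x ahead of the robot, y to its left, z up, the work surface at z = 0. Lengths are in m, angles in rad, forces in N, time in s.
With the tool pointing down it reaches from about 0.425 to 0.95 m from the base axis. Payload 3.5 kg.
Tool frame: the origin (TCP) lies at the very end of the fingers, on their centre line; the grasp point (between the pads) lies 19 mm behind it; z points along the fingers, y is the line along which they close (so a half turn about z gives the same grasp; the last joint's range is limited). The gripper opens to 85 mm and grips with 20 to 120 N. Pads are 22 mm wide; open, the fingers measure 114 mm over their backs; the gripper's body (76 mm by 85 mm) begins 54 mm behind the grasp point. The pads swing forward as they close: fully open they stand 13 mm farther back than shut.
Start: joints at [-1.26, 0.286, 1.577, -0, 1.279, -0.15], TCP at [0.3, -0.605, 0.231] pointing down, gripper open.
Joint ranges: [-2.77, 2.77], [-0.9, 2.22], [0.21, 2.48], [-1.53, 4.67], [0.24, 2.81], [-2.84, 2.84]. Speed limits (rad/s): [2.79, 2.79, 3.14, 3.14, 3.14, 3.14].

INTERFACE

Orientations are given as a unit quaternion [x, y, z, w].
In Python, from plant import ctrl gives the robot as it stands.
- The arm moves only by the tool carry_out, never from a script. Its argument "deltas" is one flat list of numbers, 6 for each row, row after row: the shift along the tool's x, y, z in m, then the turn, a rotation vector about the tool's x, y, z in rad. A call has 1 to 5 rows; each row is the pose to reach, as a shift and turn from the pose commanded when the call began, along the tool's axes at that moment; what a row does not reach only later rows make up. A row lasts 1/8 s, in which the tool goes at most 62.5 mm and 10.7 degrees, less where a joint would pass 70% of its speed; a pose out of reach is approached as far as the arm can. A call with a gripper value outside its range is refused whole. "grip" is the opening in per cent of the stroke, from 0 (shut) to 100 (fully open), set as the call begins (left out, the last holds). The fingers move at their own pace and stop on an object; "grip_force" is the grip in N (left out, the last holds). Time passes only in rows, so rows that repeat a pose let the fingers close. It gives the time, the measured TCP pose, the force, the opening and the grip force at its end, in the units of the state.
- ctrl.get_state(): the state, without advancing time (a new reading comes with each control period).
- ctrl.read_camera(name): name is "side" or "top" or "wrist"; returns (picture, depth): 400x640x3 uint8, red, green, blue; 400x640 float32, m along the optical axis (not along the pixel's ray), 0 where there is no reading.
- ctrl.camera_model(name): a dict with "intrinsics" (3x3 intrinsics, pixels), "extrinsics" (4x4, takes a point from world to camera coordinates); the wrist camera has in their place "hand_eye" (4x4, takes a point from camera to tool coordinates, whose origin is the TCP and whose axes are the flange's). Camera axes: x right, y down, z forward; pixel columns grow to the right and rows downward; lengths in m; the calibration is good to about 2 mm. A picture is of the moment at which its call begins: read the wrist's pose just before it. camera_model takes no time and is no camera call.
- ctrl.sign_off(): hands the job in; it is judged then, once.
Trained networks look in the newest picture that a camera, given by its name, has taken for a name from the list of things; names that differ only in an ending like _2 or _b are one class to them, and where a whole thing is asked for, a point or a joint stands for the part that bears it (a point fixed in the world has none). Each returns a list of dicts, best first, with "score" (0 to 1); they miss things now and then, are a little off and sometimes report something else, mostly with a low value. They report only what shows in the picture. A call takes as long as a camera call. They do not tell look-alikes from the thing itself.
- ctrl.find_in(camera, query): "uv" ([column, row] in pixels, amid what is visible of it).
The state is a dict: "time": time; "qpos": joint angles; "dq": joint speeds; "joint_efforts": joint torques, N m; "eef_pos": TCP position; "tcp_rot": TCP orientation; "contact_force": force on the tool from outside, world axes, zero at the start; "wrist_torque": the same for the moment, N m; "opening": opening from 0.0 (shut) to 1.0 (fully open); "finger_force": force on a finger pad.
Only numpy, scipy, OpenCV 4.12 (cv2) and the standard library are available. Lean on these libraries where they do the work, as an engineer would, in place of code of your own. Each camera call takes 0.05 s, during which the arm holds its last target. There are 200 camera calls.

## Working session

There is one attempt and no reset: what is moved stays moved. The work goes in short steps, Python scripts to look and compute and a tool call to move; the robot and the scene stay as the last step left them, time stands still between calls to the robot, and variables do not carry over. Pictures are saved under pics/ and viewed, at most 10 in all, crops included, and the job is handed in when it is done.

Besides the shell and the picture viewer there is one more tool, called after ">>>" as name(argument=value, ...) on one line, values as JSON. carry_out: Moves the arm, as the interface text tells. Its arguments: {"type":"object","properties":{"deltas":{"type":"array"},"grip":{"type":"number"},"grip_force":{"type":"number"}},"required":["deltas"]}

```bash
mkdir -p pics; cat > h.py <<'E'
import numpy as np, cv2
from plant import ctrl
from scipy.spatial.transform import Rotation as R
def cloud(name):
    s=ctrl.get_state(); im,d=ctrl.read_camera(name); m=ctrl.camera_model(name); K=np.array(m['intrinsics'])
    v,u=np.mgrid[:400,:640]; P=np.stack([(u-K[0,2])/K[0,0]*d,(v-K[1,2])/K[1,1]*d,d],-1)
    if 'extrinsics' in m:
        T=np.linalg.inv(np.array(m['extrinsics']))
    else:
        T=np.array(m['hand_eye']); W=np.eye(4); W[:3,:3]=R.from_quat(s['tcp_rot']).as_matrix(); W[:3,3]=s['eef_pos']; T=W@T
    P=P@T[:3,:3].T+T[:3,3]; P[d==0]=np.nan
    return im,P
E
python3 - <<'E'
from h import *
ims=[]
for c in ('top','side'):
    im,P=cloud(c); np.save(c+'.npy',P); cv2.imwrite(c+'.png',im[...,::-1]); cv2.imwrite(f'pics/{c}0.png',im[...,::-1])
    for q in ('rack_top','rack_low','mat','flask','keeper','trigger','gate','carrier','bottle_a'):
        for r in ctrl.find_in(c,q)[:3]:
            u,v=map(int,r['uv']); print(c,q,(u,v),round(r['score'],2),P[v,u].round(3))
print(ctrl.get_state())
E
```

```text
top rack_top (407, 316) 0.97 [ 0.268 -0.216  0.039]
top rack_top (211, 185) 0.73 [0.606 0.275 0.04 ]
top rack_top (246, 272) 0.68 [0.382 0.184 0.037]
top mat (438, 239) 0.97 [ 0.459 -0.315 -0.002]
top flask (190, 241) 0.89 [0.459 0.304 0.12 ]
top keeper (400, 169) 0.76 [ 0.602 -0.179  0.223]
top trigger (369, 170) 0.65 [ 0.606 -0.114  0.2  ]
top gate (339, 175) 0.63 [ 0.611 -0.051  0.121]
top carrier (334, 136) 0.6 [ 0.739 -0.046  0.011]
top bottle_a (312, 121) 0.71 [0.74  0.012 0.14 ]
top bottle_a (367, 121) 0.67 [ 0.738 -0.121  0.139]
top bottle_a (333, 136) 0.23 [ 0.74  -0.044  0.007]
side rack_top (423, 196) 0.95 [ 0.258 -0.226  0.04 ]
side rack_top (365, 272) 0.74 [0.385 0.198 0.04 ]
side rack_top (269, 282) 0.71 [0.61  0.285 0.038]
side rack_low (342, 229) 0.77 [ 0.481 -0.002  0.028]
side mat (363, 187) 0.58 [ 0.464 -0.314  0.004]
side flask (324, 294) 0.95 [0.457 0.349 0.083]
side keeper (313, 144) 0.62 [ 0.608 -0.18   0.211]
side keeper (343, 212) 0.28 [ 0.48  -0.01   0.081]
side gate (303, 185) 0.65 [ 0.609 -0.051  0.133]
side gate (346, 227) 0.32 [ 0.469 -0.002  0.036]
side
[... 200 characters left out ...]

{'time': 1.0, 'qpos': array([-1.25997212e+00,  2.86318137e-01,  1.57672331e+00,  3.03488635e-05,
        1.27863744e+00, -1.49988333e-01]), 'dq': array([ 0.00013275,  0.00059734,  0.00038147,  0.00168107, -0.00014163,
        0.00169432]), 'joint_efforts': array([ 1.39881937e-03, -4.05971181e+01, -2.92946756e+01, -1.12147300e-04,
        4.37377585e-04, -2.73226732e-06]), 'eef_pos': array([ 0.30018646, -0.60454073,  0.23130012]), 'tcp_rot': array([ 9.73574691e-01,  2.28368821e-01,  1.10206891e-05, -4.41439890e-05]), 'contact_force': array([-0.49929199, -0.87856935,  1.12371169]), 'wrist_torque': array([0.01920765, 0.00292144, 0.03652069]), 'finger_force': 0.0, 'opening': 0.9970239255748379}
```

View pics/top0.png

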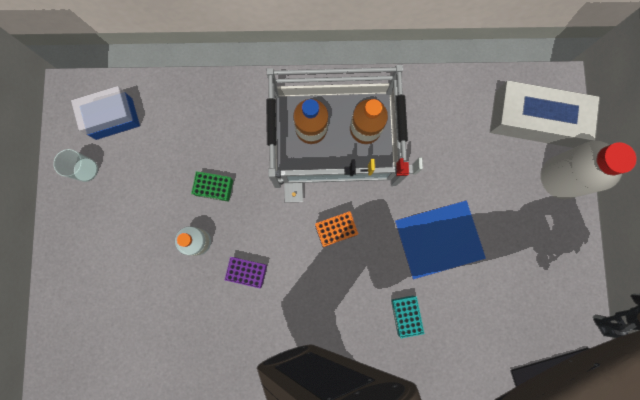

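View pics/side0.png

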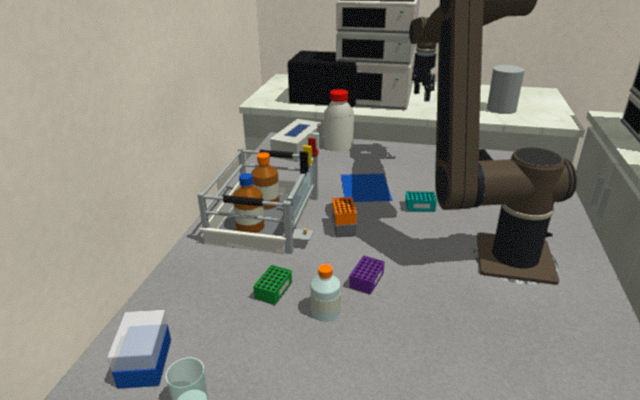

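Top view: the orange rack is at (336,229), standing on grey. The mat is at (440,240), the red keeper at (402,167), its fixed plate at (420,164), the yellow trigger at (372,166) and the black grip at (350,168). The detent bracket is at (294,193). The side view agrees. Next I measure the poses.

```bash
cat > m.py <<'E'
from h import *
def seg(im,P,h0,h1,box,zr,smin=120,vmin=50):
    H=cv2.cvtColor(im,cv2.COLOR_RGB2HSV).astype(int); h=H[...,0]
    hm=(h>=h0)&(h<=h1) if h0<=h1 else (h>=h0)|(h<=h1)
    m=hm&(H[...,1]>smin)&(H[...,2]>vmin)
    for i,(a,b) in enumerate((box[:2],box[2:],zr)): m&=(P[...,i]>a)&(P[...,i]<b)
    return P[m]
def rect(p): 
    (c,s,a)=cv2.minAreaRect((p[:,:2]*1000).astype(np.float32)); return np.round(c,1),np.round(s,1),round(a,1)
E
python3 - <<'E'
from m import *
for c in ('top','side'):
    im=cv2.imread(c+'.png')[...,::-1].copy(); P=np.load(c+'.npy')
    p=seg(im,P,5,20,(.35,.6,-.15,.1),(.05,.12)); print(c,'orange',len(p),rect(p),np.percentile(p[:,2],[50,95]))
    p=seg(im,P,100,125,(.3,.7,-.5,-.12),(-.02,.02)); print('mat',len(p),rect(p))
    p=seg(im,P,174,6,(.5,.7,-.3,-.1),(.17,.25)); print('red',len(p),rect(p),p.mean(0),p.max(0),p.min(0))
    p=seg(im,P,22,32,(.5,.7,-.3,0.1),(.17,.25)); print('yel',len(p),rect(p),p.mean(0),p.max(0),p.min(0))
    m=(P[...,0]>.5)&(P[...,0]<.7)&(P[...,1]>-.3)&(P[...,1]<.15)&(P[...,2]>.215)&(P[...,2]<.24); print(rect(P[m]))
    q=P[m]
    for y in np.arange(-.26,.05,.01):
        r=q[(q[:,1]>=y)&(q[:,1]<y+.01)]
        if len(r):print('  y',round(y,3),len(r),r.mean(0).round(4))
    m=(P[...,0]>.5)&(P[...,0]<.68)&(P[...,1]>-.3)&(P[...,1]<.15)&(P[...,2]>.15)&(P[...,2]<.175); q=P[m]; print(len(q),cv2.fitLine(q[:,:2].astype(np.float32),cv2.DIST_HUBER,0,.001,.001).ravel())
E
```

```text
top orange 830 (array([526.4, -19.6]), array([170.3,  99.8]), 29.5) [0.0792594  0.08365689]
mat 4524 (array([ 458.6, -318.5]), array([158.7, 199. ]), 14.7)
red 180 (array([ 612.1, -190.7]), array([28.5, 28.7]), 1.4) [ 0.60987389 -0.1883424   0.1994271 ] [ 0.62660695 -0.17619052  0.2319042 ] [ 0.59797755 -0.20485899  0.1700559 ]
yel 85 (array([ 612.4, -117.8]), array([ 8.4, 24.5]), 89.4) [ 0.61110365 -0.11674623  0.2153624 ] [ 0.62461535 -0.11361623  0.23117772] [ 0.60020151 -0.12201536  0.17826885]
(array([ 613.7, -149.2]), array([ 26. , 154.4]), 1.0)
  y -0.23 33 [ 0.6129 -0.223   0.2277]
  y -0.22 29 [ 0.6147 -0.2185  0.2242]
  y -0.19 34 [ 0.6132 -0.1825  0.2278]
  y -0.18 24 [ 0.6134 -0.178   0.2245]
  y -0.13 9 [ 0.6112 -0.1217  0.2276]
  y -0.12 47 [ 0.6125 -0.1166  0.2259]
  y -0.09 1 [ 0.6032 -0.0803  0.2269]
  y -0.08 50 [ 0.6121 -0.0752  0.2272]
990 [ 0.00542061 -0.99998534  0.613723   -0.02409703]
side orange 542 (array([527.2, -21.1]), array([169.2, 105.8]), 28.1) [0.0803872  0.08496282]
mat 1167 (array([ 458.3, -319.2]), array([157. , 205.6]), 14.9)
red 90 (array([ 607.1, -184.8]), array([31.5, 19.4]), 38.0) [ 0.60837219 -0.18203339  0.20623824] [ 0.62479431 -0.17432372  0.23248993] [ 0.5974678  -0.20213288  0.17229701]
yel 105 (array([607.1, -99.8]), array([24.2, 54.5]), 12.9) [ 0.60739666 -0.11144032  0.21151168] [ 0.62442862 -0.07407943  0.2328323 ] [ 0.59769528 -0.1263876   0.17152216]
(array([ 612.2, -148.4]), array([158.3,  26.1]), 90.0)
  y -0.23 27 [ 0.613  -0.2223  0.2246]
  y -0.22 14 [ 0.6118 -0.2182  0.2251]
  y -0.19 29 [ 0.6139 -0.1822  0.2251]
  y -0.18 16 [ 0.6113 -0.1776  0.2239]
  y -0.13 15 [ 0.6138 -0.1218  0.2234]
  y -0.12 34 [ 0.6108 -0.1168  0.2252]
  y -0.11 1 [ 0.6178 -0.1076  0.2244]
  y -0.09 5 [ 0.6062 -0.0821  0.2289]
  y -0.08 46 [ 0.612  -0.0748  0.2238]
  y -0.07 2 [ 0.6168 -0.0692  0.2269]
431 [ 0.03121389  0.99951273  0.6076163  -0.02130905]
```

```bash
python3 - <<'E'
from m import *
for c in ('top','side'):
    im=cv2.imread(c+'.png')[...,::-1].copy(); P=np.load(c+'.npy')
    m=(P[...,0]>.42)&(P[...,0]<.54)&(P[...,1]>-.12)&(P[...,1]<.04)&(P[...,2]>.07)&(P[...,2]<.1); print(c,m.sum(),rect(P[m]))
    p=seg(im,P,5,20,(.42,.54,-.12,.04),(.074,.09)); print(rect(p), np.median(p,0))
    m=(P[...,0]>.42)&(P[...,0]<.54)&(P[...,1]>-.12)&(P[...,1]<.04)&(P[...,2]>.01)&(P[...,2]<.1); print(c,m.sum(),rect(P[m]))
E
```

```text
top 920 (array([485.1, -43.2]), array([60.2, 92.2]), 18.8)
(array([485.2, -43.2]), array([60.1, 92.2]), 18.7) [ 0.48522993 -0.04304767  0.07932777]
top 956 (array([485., -43.]), array([60.4, 92.6]), 18.8)
side 432 (array([483.8, -43.9]), array([ 60.7, 100.1]), 18.2)
(array([484.4, -44.4]), array([60.1, 99.6]), 19.3) [ 0.4830115  -0.03746167  0.08165406]
side 852 (array([483.4, -43.4]), array([ 61.2, 102. ]), 19.1)
```

```bash
cat > p.py <<'E'
import sys
from h import *
# usage: p.py x y z psi_deg [n]  (straight-down tool) -> total delta and rows
def info():
    s=ctrl.get_state(); M=R.from_quat(s['tcp_rot']).as_matrix()
    print('t',round(s['time'],2),'pos',s['eef_pos'].round(4),'psi',round(np.degrees(np.arctan2(M[1,0],M[0,0])),2),'tilt',M[:2,2].round(4),'open',round(s['opening'],3),'ff',round(s['finger_force'],1),'F',s['contact_force'].round(1),'q',s['qpos'].round(2))
def delta(x,y,z,psi):
    s=ctrl.get_state(); A=R.from_quat(s['tcp_rot']); a=np.radians(psi)
    B=R.from_matrix(np.array([[np.cos(a),np.sin(a),0],[np.sin(a),-np.cos(a),0],[0,0,-1]]))
    return np.r_[A.inv().apply(np.array([x,y,z])-s['eef_pos']),(A.inv()*B).as_rotvec()]
if __name__=='__main__':
    info()
    if len(sys.argv)>4:
        d=delta(*map(float,sys.argv[1:5])); n=int(sys.argv[5]) if len(sys.argv)>5 else 1
        for i in range(1,n+1): print(np.round(d*i/n,4).tolist())
E
python3 p.py .485 -.043 .19 108.8 10
```

```text
t 1.0 pos [ 0.3002 -0.6045  0.2313] psi 26.4 tilt [0.     0.0001] open 0.997 ff 0.0 F [-0.5 -0.9  1.1] q [-1.26  0.29  1.58  0.    1.28 -0.15]
[0.0415, -0.0421, 0.0041, -0.0, -0.0, -0.1438]
[0.083, -0.0842, 0.0083, -0.0, -0.0, -0.2876]
[0.1246, -0.1262, 0.0124, -0.0, -0.0, -0.4314]
[0.1661, -0.1683, 0.0165, -0.0, -0.0, -0.5752]
[0.2076, -0.2104, 0.0207, -0.0, -0.0, -0.7191]
[0.2491, -0.2525, 0.0248, -0.0, -0.0001, -0.8629]
[0.2907, -0.2945, 0.0289, -0.0, -0.0001, -1.0067]
[0.3322, -0.3366, 0.0331, -0.0, -0.0001, -1.1505]
[0.3737, -0.3787, 0.0372, -0.0, -0.0001, -1.2943]
[0.4152, -0.4208, 0.0414, -0.0, -0.0001, -1.4381]
```

>>> carry_out(deltas=[0.042,-0.042,0.004,0,0,-0.144,0.083,-0.084,0.008,0,0,-0.288,0.125,-0.126,0.012,0,0,-0.431,0.166,-0.168,0.016,0,0,-0.575,0.208,-0.21,0.02,0,0,-0.719], grip=100)

```text
time: 1.62
eef_pos: [0.3935, -0.3223, 0.2115]
tcp_rot: [0.83, 0.558, 0.0, 0.0]
contact_force: [1.1, -1.0, -0.5]
opening: 0.997
finger_force: 0.0
```

```bash
python3 p.py .485 -.043 .19 108.8 5
```

```text
t 1.62 pos [ 0.3935 -0.3223  0.2115] psi 67.84 tilt [ 0.0007 -0.0005] open 0.997 ff 0.0 F [ 1.1 -1.  -0.5] q [-0.89 -0.07  2.    0.    1.21 -0.5 ]
[0.0586, -0.0041, 0.0043, 0.0002, 0.0001, -0.143]
[0.1173, -0.0082, 0.0086, 0.0003, 0.0002, -0.286]
[0.1759, -0.0124, 0.0129, 0.0005, 0.0003, -0.429]
[0.2345, -0.0165, 0.0171, 0.0006, 0.0004, -0.5719]
[0.2932, -0.0206, 0.0214, 0.0008, 0.0005, -0.7149]
```

>>> carry_out(deltas=[0.059,-0.004,0.004,0,0,-0.143,0.117,-0.008,0.009,0,0,-0.286,0.176,-0.012,0.013,0,0,-0.429,0.234,-0.016,0.017,0,0,-0.572,0.293,-0.021,0.021,0,0,-0.715])

```text
time: 2.25
eef_pos: [0.4859, -0.0433, 0.1907]
tcp_rot: [0.582, 0.813, 0.0, 0.001]
contact_force: [1.8, -0.2, 0.7]
opening: 1.003
finger_force: 0.0
```

```bash
python3 p.py .485 -.043 .052 108.8 4; python3 - <<'E'
from m import *
im,P=cloud('wrist'); cv2.imwrite('pics/w1.png',im[...,::-1])
p=seg(im,P,5,20,(.4,.56,-.14,.06),(.072,.095)); print(len(p),rect(p),np.median(p,0))
E
```

```text
t 2.25 pos [ 0.4859 -0.0433  0.1907] psi 108.82 tilt [ 0.0015 -0.0005] open 1.003 ff 0.0 F [ 1.8 -0.2  0.7] q [-0.3  -0.1   2.07 -0.    1.17 -0.63]
[0.0002, -0.0002, 0.0347, 0.0003, 0.0002, 0.0001]
[0.0003, -0.0004, 0.0694, 0.0006, 0.0005, 0.0002]
[0.0005, -0.0007, 0.1041, 0.0009, 0.0007, 0.0003]
[0.0007, -0.0009, 0.1387, 0.0012, 0.0009, 0.0004]
5384 (array([484.2, -42.9]), array([58.1, 88.7]), 18.4) [ 0.48393185 -0.03779439  0.08036203]
```

>>> carry_out(deltas=[0,-0.001,0.04,0,0,0,0,-0.001,0.08,0,0,0,0,-0.001,0.115,0,0,0,0,-0.001,0.14,0,0,0,0,-0.001,0.141,0,0,0])

```text
time: 2.92
eef_pos: [0.4827, -0.0449, 0.0475]
tcp_rot: [0.584, 0.812, -0.001, -0.002]
contact_force: [0.1, 0.5, 0.2]
opening: 1.0
finger_force: 0.0
```

>>> carry_out(deltas=[0,0,0,0,0,0,0,0,0,0,0,0,0,0,0,0,0,0,0,0,0,0,0,0], grip=50, grip_force=25)

```text
time: 3.42
eef_pos: [0.4857, -0.0459, 0.051]
tcp_rot: [0.584, 0.812, 0.0, 0.001]
contact_force: [-0.9, 0.0, 6.3]
opening: 0.702
finger_force: 29.3
```

>>> carry_out(deltas=[0,0,-0.004,0,0,0,0,0,-0.012,0,0,0,0,0,-0.03,0,0,0,0,0,-0.065,0,0,0,0,0,-0.09,0,0,0])

```text
time: 4.05
eef_pos: [0.4845, -0.0454, 0.1407]
tcp_rot: [0.584, 0.812, 0.0, 0.0]
contact_force: [0.2, 0.3, -1.4]
opening: 0.702
finger_force: 28.5
```

```bash
python3 p.py .4585 -.319 .14 104.7 7; python3 - <<'E'
from m import *
im,P=cloud('top')
m=(P[...,0]>.42)&(P[...,0]<.54)&(P[...,1]>-.12)&(P[...,1]<.04)&(P[...,2]>.01)&(P[...,2]<.06); print('low',m.sum(),rect(P[m]))
cv2.imwrite('pics/side1.png',ctrl.read_camera('side')[0][100:330,200:520,::-1])
E
```

```text
t 4.05 pos [ 0.4845 -0.0454  0.1407] psi 108.57 tilt [ 0.0008 -0.0002] open 0.702 ff 28.5 F [ 0.2  0.3 -1.4] q [-0.3  -0.04  2.11  0.    1.07 -0.63]
[-0.0359, -0.016, 0.0001, 0.0001, 0.0001, 0.0096]
[-0.0717, -0.0319, 0.0002, 0.0002, 0.0001, 0.0193]
[-0.1076, -0.0479, 0.0003, 0.0003, 0.0002, 0.0289]
[-0.1435, -0.0638, 0.0004, 0.0004, 0.0002, 0.0385]
[-0.1794, -0.0798, 0.0006, 0.0005, 0.0003, 0.0482]
[-0.2152, -0.0958, 0.0007, 0.0006, 0.0004, 0.0578]
[-0.2511, -0.1117, 0.0008, 0.0007, 0.0004, 0.0675]
low 17 (array([461.8, -15.4]), array([56.9, 17.5]), 57.3)
```

View pics/side1.png

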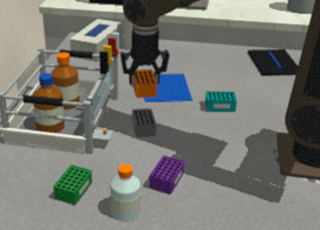

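The orange rack hangs level in the fingers at crop (146,83), and the grey one stays at (144,122). Next I carry it to the mat.

>>> carry_out(deltas=[-0.04,-0.018,0,0,0,0.011,-0.095,-0.042,0,0,0,0.025,-0.15,-0.067,0,0,0,0.04,-0.205,-0.091,0,0,0,0.055,-0.25,-0.112,0,0,0,0.067])

```text
time: 4.78
eef_pos: [0.4566, -0.3197, 0.1377]
tcp_rot: [0.611, 0.791, 0.0, -0.001]
contact_force: [0.4, -0.0, -0.9]
opening: 0.698
finger_force: 28.4
```

>>> carry_out(deltas=[0,0,0.03,0,0,0,0,0,0.065,0,0,0,0,0,0.095,0,0,0,0,0,0.115,0,0,0,0,0,0.12,0,0,0])

```text
time: 5.4
eef_pos: [0.4567, -0.3169, 0.0172]
tcp_rot: [0.611, 0.792, 0.0, -0.002]
contact_force: [-0.5, 1.0, -0.1]
opening: 0.694
finger_force: 28.4
```

```bash
python3 p.py .4585 -.319 .014 104.7 1
```

```text
t 5.4 pos [ 0.4567 -0.3169  0.0172] psi 104.73 tilt [-0.0028  0.0028] open 0.694 ff 28.4 F [-0.5  1.  -0.1] q [-0.79  0.31  1.99  0.    0.85 -1.05]
[-0.0025, 0.0012, 0.0031, -0.002, -0.0035, 0.0005]
```

>>> carry_out(deltas=[0,0,0.001,0,0,0,0,0,0.002,0,0,0,0,0,0.003,0,0,0])

```text
time: 5.78
eef_pos: [0.4585, -0.3187, 0.0174]
tcp_rot: [0.611, 0.792, -0.0, 0.001]
contact_force: [0.1, 0.2, -1.8]
opening: 0.7
finger_force: 28.4
```

>>> carry_out(deltas=[0,0,0.001,0,0,0,0,0,0.002,0,0,0,0,0,0.003,0,0,0,0,0,0.004,0,0,0])

```text
time: 6.28
eef_pos: [0.4579, -0.3181, 0.014]
tcp_rot: [0.611, 0.792, 0.0, -0.001]
contact_force: [-5.8, 4.4, 13.9]
opening: 0.702
finger_force: 30.3
```

Contact. Next I release slowly and rise.

>>> carry_out(deltas=[0,0,-0.001,0,0,0,0,0,-0.001,0,0,0,0,0,-0.001,0,0,0,0,0,-0.001,0,0,0], grip=92)

```text
time: 6.78
eef_pos: [0.4577, -0.318, 0.0131]
tcp_rot: [0.611, 0.792, 0.0, -0.0]
contact_force: [-0.4, -0.6, 0.0]
opening: 0.918
finger_force: 0.0
```

>>> carry_out(deltas=[0,0,-0.02,0,0,0,0,0,-0.06,0,0,0,0,0,-0.12,0,0,0,0,0,-0.18,0,0,0,0,0,-0.24,0,0,0])

```text
time: 7.4
eef_pos: [0.4576, -0.3178, 0.257]
tcp_rot: [0.611, 0.792, -0.0, 0.001]
contact_force: [0.2, -0.8, -0.4]
opening: 0.918
finger_force: 0.0
```

```bash
python3 p.py .6125 -.2055 .30 180 7; python3 - <<'E'
from m import *
im,P=cloud('top'); cv2.imwrite('pics/top2.png',im[...,::-1])
p=seg(im,P,5,20,(.36,.56,-.42,-.2),(.02,.2)); print(len(p),rect(p),np.percentile(p[:,2],[5,50,95]))
m=(P[...,0]>.42)&(P[...,0]<.54)&(P[...,1]>-.12)&(P[...,1]<.04)&(P[...,2]>.02)&(P[...,2]<.06); print('low',m.sum(),rect(P[m]))
E
```

```text
t 7.4 pos [ 0.4576 -0.3178  0.257 ] psi 104.73 tilt [ 0.0015 -0.0015] open 0.918 ff 0.0 F [ 0.2 -0.8 -0.4] q [-0.79  0.01  1.84  0.    1.29 -1.05]
[0.0099, 0.0255, -0.0061, -0.0, 0.0003, -0.1877]
[0.0198, 0.051, -0.0123, -0.0001, 0.0006, -0.3754]
[0.0297, 0.0765, -0.0184, -0.0001, 0.001, -0.563]
[0.0395, 0.1019, -0.0245, -0.0001, 0.0013, -0.7507]
[0.0494, 0.1274, -0.0307, -0.0002, 0.0016, -0.9384]
[0.0593, 0.1529, -0.0368, -0.0002, 0.0019, -1.1261]
[0.0692, 0.1784, -0.0429, -0.0003, 0.0023, -1.3138]
785 (array([ 457.8, -314.3]), array([59.1, 92.4]), 14.8) [0.03669203 0.04203499 0.04634786]
low 865 (array([484.9, -42.8]), array([60.3, 92.1]), 18.8)
```

>>> carry_out(deltas=[0.01,0.025,-0.006,0,0,-0.187,0.02,0.051,-0.012,0,0,-0.374,0.03,0.076,-0.018,0,0,-0.561,0.04,0.102,-0.025,0,0,-0.748,0.05,0.127,-0.031,0,0,-0.935], grip=100)

```text
time: 8.07
eef_pos: [0.5686, -0.2368, 0.286]
tcp_rot: [0.185, 0.983, -0.0, 0.001]
contact_force: [0.3, -1.0, 0.4]
opening: 1.002
finger_force: 0.0
```

```bash
python3 p.py .6125 -.2055 .30 180 3
```

```text
t 8.07 pos [ 0.5686 -0.2368  0.286 ] psi 158.66 tilt [ 0.0014 -0.001 ] open 1.002 ff 0.0 F [ 0.3 -1.   0.4] q [-0.56  0.12  1.67 -0.    1.35 -1.76]
[-0.0098, 0.015, -0.0047, -0.0002, 0.0005, -0.1242]
[-0.0197, 0.0301, -0.0093, -0.0005, 0.0011, -0.2483]
[-0.0295, 0.0451, -0.014, -0.0007, 0.0016, -0.3725]
```

>>> carry_out(deltas=[-0.01,0.015,-0.005,0,0,-0.124,-0.02,0.03,-0.01,0,0,-0.248,-0.03,0.045,-0.014,0,0,-0.372,-0.03,0.045,-0.014,0,0,-0.372])

```text
time: 8.57
eef_pos: [0.613, -0.2061, 0.2997]
tcp_rot: [0.003, 1.0, -0.0, 0.001]
contact_force: [0.2, 0.1, -0.2]
opening: 1.003
finger_force: 0.0
```

```bash
cat > w.py <<'E'
from m import *
import sys
im,P=cloud('wrist'); cv2.imwrite('pics/%s.png'%sys.argv[1],im[...,::-1])
m=(P[...,0]>.56)&(P[...,0]<.67)&(P[...,1]>-.26)&(P[...,1]<.12)&(P[...,2]>.222)&(P[...,2]<.24)
n,l=cv2.connectedComponents(m.astype(np.uint8))
for i in range(1,n):
    if (l==i).sum()>40: print((l==i).sum(),rect(P[l==i]),im[l==i].mean(0).round())
m=(P[...,0]>.58)&(P[...,0]<.65)&(P[...,1]>-.18)&(P[...,1]<.1)&(P[...,2]>.158)&(P[...,2]<.17); q=P[m]
if len(q)>20: print(len(q),cv2.fitLine(q[:,:2].astype(np.float32),cv2.DIST_HUBER,0,.001,.001).ravel())
E
python3 w.py w2; python3 p.py .6125 -.2055 .191 180 4
```

```text
452 (array([611.6, -78.5]), array([26. ,  8.6]), 1.7) [49. 47. 51.]
339 (array([ 613.1, -183.5]), array([26.4,  7.8]), 1.2) [147.  62.  61.]
394 (array([ 612.2, -120.3]), array([25.9,  8.4]), 0.8) [212. 170.  21.]
327 (array([ 613.5, -223.9]), array([25.7,  8.1]), 0.8) [223. 222. 220.]
2783 [ 0.01156145 -0.9999332   0.61000586 -0.02185707]
t 8.62 pos [ 0.6125 -0.2065  0.2992] psi 179.54 tilt [ 0.0007 -0.0008] open 0.998 ff 0.0 F [0.  0.4 0.1] q [-0.48  0.18  1.58 -0.    1.38 -2.04]
[0.0, 0.0003, 0.027, -0.0002, 0.0002, -0.002]
[0.0, 0.0005, 0.0541, -0.0004, 0.0003, -0.004]
[0.0, 0.0008, 0.0811, -0.0006, 0.0005, -0.006]
[0.0, 0.0011, 0.1082, -0.0008, 0.0007, -0.008]
```

View pics/w2.png

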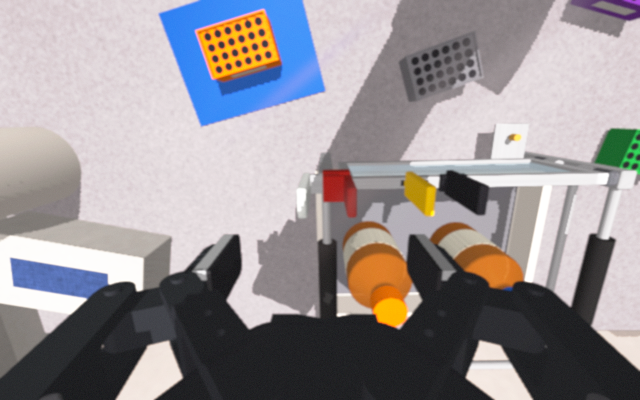

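Wrist view: red paddle at (348,190), fixed plate at (304,195), yellow trigger at (420,193) and black grip at (465,190). The fingers straddle the keeper in y. The orange rack is on the mat at (238,45). The carrier yaw is about 0.8°.

>>> carry_out(deltas=[0,-0.001,0.04,0,0,-0.02,0,-0.001,0.075,0,0,-0.02,0,-0.001,0.1,0,0,-0.02,0,-0.001,0.108,0,0,-0.02,0,-0.001,0.108,0,0,-0.02])

```text
time: 9.25
eef_pos: [0.6121, -0.208, 0.1905]
tcp_rot: [-0.006, 1.0, 0.0, -0.0]
contact_force: [0.4, -0.2, 0.1]
opening: 0.993
finger_force: 0.0
```

>>> carry_out(deltas=[0,0,0,0,0,0,0,0,0,0,0,0,0,0,0,0,0,0,0,0,0,0,0,0], grip=60, grip_force=30)

```text
time: 9.75
eef_pos: [0.6129, -0.2071, 0.1911]
tcp_rot: [-0.007, 1.0, 0.0, 0.001]
contact_force: [1.6, 3.7, 1.8]
opening: 0.601
finger_force: 1.8
```

```bash
python3 p.py .6125 -.2075 .191 180.8
```

```text
t 9.75 pos [ 0.6129 -0.2071  0.1911] psi -179.23 tilt [0.0014 0.0006] open 0.601 ff 1.8 F [1.6 3.7 1.8] q [-0.48  0.26  1.69  0.    1.2  -2.07]
[0.0004, -0.0004, 0.0001, 0.0006, 0.0014, -0.0005]
```

>>> carry_out(deltas=[0,0,0,0,0,0,0,0,0,0,0,0,0,0,0,0,0,0,0,0,0,0,0,0], grip=35, grip_force=30)

```text
time: 10.25
eef_pos: [0.6129, -0.2096, 0.1915]
tcp_rot: [-0.007, 1.0, -0.002, 0.001]
contact_force: [0.6, -5.3, 4.8]
opening: 0.434
finger_force: 38.0
```

>>> carry_out(deltas=[0,-0.002,0,0,0,0,0,-0.002,0,0,0,0,0,-0.002,-0.02,0,0,0,0,-0.002,-0.055,0,0,0,0,-0.002,-0.1,0,0,0], grip=100)

```text
time: 10.88
eef_pos: [0.6121, -0.2091, 0.2912]
tcp_rot: [-0.007, 1.0, 0.001, -0.001]
contact_force: [0.1, -1.2, -0.2]
opening: 0.999
finger_force: 0.0
```

```bash
python3 w.py w3; python3 p.py .6115 -.0936 .29 180.8 2
```

```text
343 (array([ 613.3, -224.1]), array([25.5,  7.9]), 0.3) [212. 212. 209.]
349 (array([ 613. , -194.3]), array([25.8,  7.9]), 1.7) [149.  56.  53.]
435 (array([ 612.3, -120.6]), array([ 8.2, 26.3]), 89.6) [210. 170.  13.]
488 (array([611.5, -78.7]), array([25.8,  8.4]), 2.1) [42. 40. 43.]
2948 [ 0.01160675 -0.99993265  0.6101442  -0.02447299]
t 10.93 pos [ 0.6148 -0.2105  0.3007] psi -179.22 tilt [ 0.0108 -0.0052] open 0.999 ff 0.0 F [ 0.4 -0.7  5.1] q [-0.49  0.18  1.57  0.    1.37 -2.07]
[0.0009, 0.0585, 0.005, -0.0027, 0.0054, -0.0002]
[0.0018, 0.117, 0.01, -0.0054, 0.0107, -0.0004]
```

>>> carry_out(deltas=[0,0.04,0,0,0,0,0,0.085,0,0,0,0,0,0.116,0,0,0,0,0,0.116,0,0,0,0])

```text
time: 11.42
eef_pos: [0.6111, -0.0915, 0.2915]
tcp_rot: [-0.008, 1.0, -0.0, 0.001]
contact_force: [-0.5, -0.7, 0.9]
opening: 0.999
finger_force: 0.0
```

```bash
python3 w.py w4; python3 p.py .6115 -.0936 .191 180.8 2
```

```text
486 (array([ 613.7, -223.4]), array([25.9,  8.9]), 0.0) [220. 220. 219.]
443 (array([ 612.9, -193.4]), array([ 8.4, 25.5]), 89.2) [201.  49.  43.]
357 (array([ 612.2, -120. ]), array([25.7,  8.2]), 0.6) [211. 169.  24.]
335 (array([611.7, -78.2]), array([26.1,  7.8]), 1.1) [62. 59. 61.]
3317 [ 0.01380705 -0.9999047   0.6104393  -0.03150931]
t 11.47 pos [ 0.6111 -0.0929  0.2913] psi -179.13 tilt [ 0.0013 -0.0007] open 0.999 ff 0.0 F [ 0.6 -0.2 -0.5] q [-0.31  0.12  1.66 -0.    1.36 -1.9 ]
[-0.0001, -0.0003, 0.0502, -0.0004, 0.0006, 0.0006]
[-0.0002, -0.0006, 0.1003, -0.0007, 0.0013, 0.0012]
```

>>> carry_out(deltas=[0,0,0.04,0,0,0,0,0,0.075,0,0,0,0,0,0.095,0,0,0,0,0,0.1,0,0,0])

```text
time: 11.98
eef_pos: [0.6104, -0.0944, 0.189]
tcp_rot: [-0.006, 1.0, 0.0, -0.001]
contact_force: [0.5, 0.0, 0.4]
opening: 1.001
finger_force: 0.0
```

>>> carry_out(deltas=[0,0,0,0,0,0,0,0,0,0,0,0,0,0,0,0,0,0,0,0,0,0,0,0,0,0,0,0,0,0], grip=30, grip_force=45)

```text
time: 12.6
eef_pos: [0.6126, -0.0931, 0.1944]
tcp_rot: [-0.007, 1.0, -0.0, 0.003]
contact_force: [-1.0, 3.8, 6.2]
opening: 0.437
finger_force: 45.8
```

>>> carry_out(deltas=[0,0,0,0,0,0,0,0,0,0,0,0])

```text
time: 12.85
eef_pos: [0.6126, -0.0931, 0.1944]
tcp_rot: [-0.007, 1.0, -0.0, 0.003]
contact_force: [-1.7, 3.7, 5.6]
opening: 0.433
finger_force: 45.8
```

```bash
python3 p.py .6115 -.0936 .191 180.8 1; python3 - <<'E'
from h import *
cv2.imwrite('pics/side2.png',ctrl.read_camera('side')[0][80:260,180:420,::-1])
E
```

```text
t 12.85 pos [ 0.6126 -0.0931  0.1944] psi -179.17 tilt [ 0.0053 -0.0007] open 0.433 ff 45.8 F [-1.7  3.7  5.6] q [-0.31  0.2   1.76  0.    1.19 -1.9 ]
[0.0011, -0.0005, 0.0034, -0.0008, 0.0053, 0.0006]
```

>>> carry_out(deltas=[0.0074,0.0001,0,0,0,0.04,0.0184,0.0009,0,0,0,0.1,0.0329,0.003,0,0,0,0.18,0.0473,0.0062,0,0,0,0.26,0.0614,0.0105,0,0,0,0.34])

```text
time: 13.52
eef_pos: [0.5513, -0.0833, 0.1944]
tcp_rot: [0.163, 0.987, 0.0, 0.003]
contact_force: [2.7, 7.0, 7.1]
opening: 0.434
finger_force: 48.5
```

```bash
cat > g.py <<'E'
from p import *
info(); s=ctrl.get_state(); H=np.array([.6095,.0907]); u=H-s['eef_pos'][:2]; print('r',np.hypot(*u).round(4),'theta',(np.arctan2(u[0],u[1])+.014).round(3))
E
python3 g.py
```

```text
t 13.53 pos [ 0.5513 -0.0833  0.1944] psi 161.25 tilt [ 0.0069 -0.0009] open 0.434 ff 48.5 F [2.7 7.  7.1] q [-0.33  0.06  1.91  0.    1.17 -1.58]
r 0.1835 theta 0.337
```

>>> carry_out(deltas=[0.0147,0.0006,0,0,0,0.08,0.0293,0.0024,0,0,0,0.16,0.0437,0.0053,0,0,0,0.24,0.0579,0.0093,0,0,0,0.32,0.0717,0.0145,0,0,0,0.4])

```text
time: 14.15
eef_pos: [0.4895, -0.0475, 0.1944]
tcp_rot: [0.355, 0.935, 0.0, 0.006]
contact_force: [8.4, 3.9, 3.0]
opening: 0.433
finger_force: 52.2
```

```bash
python3 g.py
```

```text
t 14.15 pos [ 0.4895 -0.0475  0.1944] psi 138.42 tilt [ 0.0112 -0.0038] open 0.433 ff 52.2 F [8.4 3.9 3. ] q [-0.3  -0.1   2.06 -0.    1.17 -1.15]
r 0.1831 theta 0.729
```

>>> carry_out(deltas=[0.0147,0.0006,0,0,0,0.08,0.0293,0.0024,0,0,0,0.16,0.0437,0.0053,0,0,0,0.24,0.0579,0.0093,0,0,0,0.32,0.0717,0.0145,0,0,0,0.4])

```text
time: 14.78
eef_pos: [0.4447, 0.0116, 0.1943]
tcp_rot: [0.534, 0.846, 0.001, 0.004]
contact_force: [8.4, 3.7, 3.8]
opening: 0.438
finger_force: 53.0
```

```bash
python3 g.py
```

```text
t 14.78 pos [0.4447 0.0116 0.1943] psi 115.46 tilt [ 0.0079 -0.0017] open 0.438 ff 53.0 F [8.4 3.7 3.8] q [-0.2  -0.21  2.16 -0.    1.19 -0.65]
r 0.1828 theta 1.137
```

>>> carry_out(deltas=[0.0129,0.0005,0,0,0,0.07,0.0257,0.0018,0,0,0,0.14,0.0366,0.0037,0,0,0,0.2,0.0491,0.0067,0,0,0,0.27,0.0491,0.0067,0,0,0,0.27])

```text
time: 15.4
eef_pos: [0.4296, 0.0587, 0.1943]
tcp_rot: [0.642, 0.767, 0.002, 0.003]
contact_force: [6.1, -0.3, 6.0]
opening: 0.434
finger_force: 51.0
```

>>> carry_out(deltas=[0,0,0,0,0,0,0,0,0,0,0,0,0,0,0,0,0,0,0,0,0,0,0,0])

```text
time: 15.9
eef_pos: [0.4297, 0.0583, 0.1943]
tcp_rot: [0.642, 0.767, 0.002, 0.003]
contact_force: [6.2, 1.3, 5.7]
opening: 0.432
finger_force: 50.8
```

```bash
python3 g.py; python3 - <<'E'
from m import *
im,P=cloud('top'); cv2.imwrite('pics/top3.png',cv2.resize(im[80:300,180:520,::-1],None,fx=2,fy=2))
p=seg(im,P,5,20,(.36,.56,-.42,-.2),(.02,.2)); print(len(p),rect(p))
E
```

```text
t 15.9 pos [0.4297 0.0583 0.1943] psi 100.13 tilt [ 0.0068 -0.0012] open 0.432 ff 50.8 F [6.2 1.3 5.7] q [-0.1  -0.24  2.18 -0.    1.19 -0.28]
r 0.1827 theta 1.407
810 (array([ 457.8, -314.6]), array([59.2, 92.5]), 14.8)
```

View pics/top3.png

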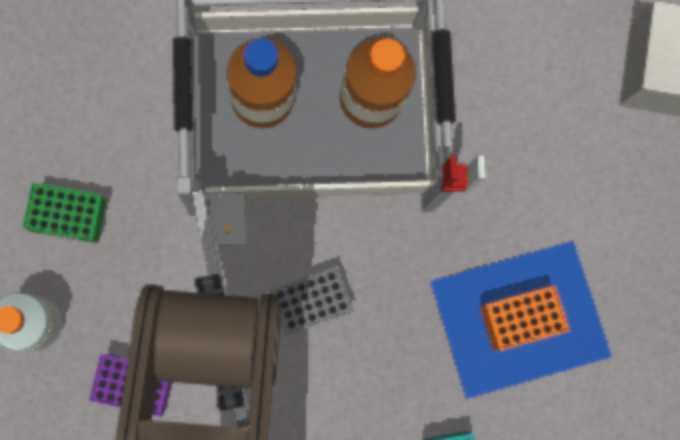

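The gate stands nearly square to the front, running from (195,190) down to the gripper at (215,290). The red keeper is back at (455,172). The orange rack is on the mat at (527,318), and the grey rack at (313,298) and the bottles are undisturbed. I'll hand it in now.

```bash
python3 -c "
from plant import ctrl
print(ctrl.sign_off())"
```

```text
the job is handed in; nothing more can be done
None
```

I handed the job in at about 16 s, with no verdict returned: the orange rack is on the mat, the keeper is back, and the gate is held at about 1.41 rad (81°) by its grip.

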